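# Tighten a pressure cooker's safety valve with a ratchet wrench

## Task

The brass safety valve in the pressure cooker's lid is only part-way in: fit the ratchet wrench's ring fully down over its hexagon and swing the handle to and fro, driving clockwise and slipping back, without taking it off until the valve comes up firmly against its stop. Go by feel: do not force the valve, turn it by hand or knock the gauge. Then lift the wrench off and lay it (no dropping) flat on the open worktop clear of the cooker, leaving the mug, tin and salt shaker where they stand.

Things in the scene. Friction and masses are not known exactly. Their poses are not given: they have to be found in the camera images.
- cooker: Shallow steel pressure cooker with aluminium lid, fixed: 185 mm across, lid top 92 mm over the worktop; black grips on its +y and -y sides reach 130 mm from the middle, 73 mm high. Origin: centre of underside, z up, front -x. On the lid, in its frame (mm): valve at (40, 0), dial gauge at (50, 65), black vent weight 25 wide, 126 high at (50, -62).
- gauge: Dial pressure gauge, 43 mm dial leaning to the cooker's front on a brass stem, fixed in the lid; top about 150 mm over the worktop. Origin: foot of its stem. Not to be knocked. Between gauge and vent weight the wrench's handle can swing about 50 degrees to either side of the cooker's -x direction, seen from the valve.
- safety_valve: Brass valve, axis vertical. Heights over its origin (mm): flange 41 across, 0 to 5; hexagon 32 across flats, 37 across corners, 5 to 16.3, its top edge chamfered to 28 across flats at 19.5; cone to 25.5; round stem 21.6 across, up to 45. Origin: on the axis at the flange's underside, about 97 mm over the worktop; sinks 3 mm a turn as it is screwed in. Its axes do not turn with it.
- valve_turn (a joint): Turn of the valve in rad, growing clockwise seen from above (screwing in). Starts at 0 to 0.4; comes to its hard stop, fully home, at 2.0. Thread friction takes about 0.3 N m and holds the valve where it is left. At 0 two corners of the hexagon lie along the cooker's x axis.
- valve_hex (a point): Centre of the valve's hexagon, on the axis, 7 mm over the flange's top; sinks and turns with the valve.
- wrench: One-way ratchet ring wrench, steel, about 0.28 kg, lying flat; drives clockwise from above with this side up. Head 64 mm across, 18 high; open hexagon socket 33.6 across flats right through. Straight handle along -x to 158 mm from the axis; black rubber grip from 66 to 158, 18 wide, 14 high (2 to 16 over the underside). Origin: ring axis, underside, z up.
- wrench_ring (a point): Centre of the ring, 9 mm over the wrench's underside. Socket angle to the handle is unknown: 16 clicks a turn, up to 22 degrees plus 11 of hexagon play lost at each reversal; slipping drags under 0.1 N m; unloaded, the socket turns with the handle both ways. Oiled. Fully on, the underside rests on the valve's flange; unmatched, it stops 11 to 14 mm higher, on the hexagon's chamfer.
- wrench_grip (a point): Middle of the wrench's grip: 100 mm from the ring's axis, 9 mm over the underside. Grip here firmly from above across the 18 mm width (wrench's y); pressed with more than about 6 N at the ring, the wrench tips in the grip.
- mug: Striped mug, 81 mm across, 94 mm high, a bystander. Origin: centre of its underside.
- tin: Food tin, 75 mm across, 58 mm high, a bystander. Origin: centre of its underside.
- salt_shaker: Salt shaker, 44 mm across, 90 mm high, a bystander. Origin: centre of its underside.

How it is judged (in metres and radians):
On the way, in this order (a step that is already met when the one before it is completed fails the run):
1. the wrench's ring is fully down over the valve's hexagon (horizontal distance between wrench_ring and valve_hex below 0.004 m and z of wrench_ring in the frame of valve_hex below 0.007 m and angle between wrench's own z axis and vertical below 0.12 rad), for 0.2 s.
2. the valve is screwed fully home, the wrench still on it (all of step 1 and value of joint valve_turn above 1.94 rad), for 0.1 s.
At the end, for the whole second after the job is handed in: The valve is home to within 0.06 rad of its stop; the wrench lies flat and still on the worktop (heights within 5 mm, level within 0.1 rad), ring centre over 150 mm from the cooker's middle, not touching it; mug, tin and salt shaker within 30 mm of their starts (value of joint valve_turn above 1.94 rad and height (world z) of wrench_ring between 0.004 and 0.014 m and height (world z) of wrench_grip between 0.004 and 0.014 m and angle between wrench's own z axis and vertical below 0.1 rad and horizontal distance between wrench_ring and cooker above 0.15 m and contact force between wrench and cooker below 0.1 N and linear speed of wrench below 0.02 m/s and angular speed of wrench below 0.1 rad/s and distance of each of mug, tin, salt_shaker from where it was at the start of the episode below 0.03 m).
It fails at once if the valve is forced: more than 300 N in all where the wrench bears on the valve (roughly 2.5 N m) (contact force between wrench and safety_valve above 300 N).
It fails at once if the valve is turned by hand: the fingers press on it with more than 1 N (contact force between the fingers and safety_valve above 1 N).
It fails at once if the gauge is knocked: more than 4 N on it (contact force between gauge and anything else above 4 N).
It fails at once if the ring is taken off the valve when it is part-way in (turn between 0.7 and 1.8 rad) (value of joint valve_turn between 0.7 and 1.8 rad and distance between wrench_ring and valve_hex above 0.025 m).
It fails at once if the wrench is dropped: faster than 0.5 m/s out of the hand (linear speed of wrench above 0.5 m/s and contact force between the fingers and wrench below 0.2 N).
It also fails if it takes over 72 s, if anything falls off the work surface, if the arm or the gripper's body presses on something with over 40 N, if the wrist force passes 120 N, or if a joint passes its speed limit or range.

## Robot

A 6-joint arm with a two-finger parallel gripper is mounted at the origin on a cart in front of the work surface, level with it; the furniture and walls round the work are solid. World frame = base frame: x ahead of the robot, y to its left, z up, the work surface at z = 0. Lengths are in mm, angles in rad, forces in N, time in s.
With the tool pointing down it reaches from about 425 to 1125 mm from the base axis. Payload 14.9 kg.
Tool frame: the origin (TCP) lies at the very end of the fingers, on their centre line; the grasp point (between the pads) lies 19 mm behind it; z points along the fingers, y is the line along which they close (so a half turn about z gives the same grasp; the last joint's range is limited). The gripper opens to 91 mm and grips with 3 to 60 N. Pads are 32 mm wide; open, the fingers measure 118 mm over their backs; the gripper's body (76 mm by 178 mm) begins 60 mm behind the grasp point.
Start: joints at [-1.195, 0.379, 1.734, -0, 1.028, -0.033], TCP at [278.253, -642.334, 213.932] pointing down, gripper open.
Joint ranges: [-2.77, 2.77], [-0.74, 2.19], [0, 2.66], [-1.06, 4.2], [0.31, 2.87], [-3.08, 3.08]. Speed limits (rad/s): [1.89, 1.89, 2.39, 3.14, 3.14, 3.14].

## Interface

Orientations are given as a unit quaternion [w, x, y, z].
In Python, from workcell import state, vision, manip gives the robot as it stands.
- The arm moves only by the shell command python3 -m jog 'ROWS' [FORCE]. ROWS is text: rows parted by semicolons, each of 7 numbers parted by spaces: the shift along the tool's x, y, z in m, then the turn, a rotation vector about the tool's x, y, z in degrees, then the opening, from 0 (shut) to 1 (fully open). In form: x y z ax ay az claw; .... A call has 1 to 10 rows; each row is the pose to reach, as a shift and turn from the pose commanded when the call began, along the tool's axes at that moment; what a row does not reach only later rows make up. A row lasts 1/10 s, in which the tool goes at most 50 mm and 8.59 degrees, less where a joint would pass 70% of its speed; a pose out of reach is approached as far as the arm can. A call with a gripper value outside its range is refused whole. The fingers move at their own pace and stop on an object; FORCE is the grip in N (left out, the last holds). Time passes only in rows, so rows that repeat a pose let the fingers close. It gives the time, the measured TCP pose, the force, the opening and the grip force at its end, in the units of the state.
- state(): the state, without advancing time (a new reading comes with each control period).
- vision.read_camera(name): name is "scene" or "side" or "wrist"; returns a dict with "pixels" (384x512x3 uint8, red, green, blue), "mtx" (3x3 intrinsics, pixels), "rvec" (rotation vector, rad) and "tvec" (3), from world to camera coordinates, as OpenCV has them. Camera axes: x right, y down, z forward; pixel columns grow to the right and rows downward; lengths in mm; the calibration is good to about 2 mm. A picture is of the moment at which its call begins. There is no depth.
- manip.sign_off(): hands the job in; it is judged then, once.
The state is a dict: "time": time; "q": joint angles; "dq": joint speeds; "effort": joint torques, N m; "tcp_pos": TCP position; "eef_rot": TCP orientation; "ft_force": force on the tool from outside, world axes, zero at the start; "torque": the same for the moment, N m; "finger_gap": finger opening in mm; "grasp_force": force on a finger pad.
Only numpy, scipy, OpenCV 4.12 (cv2) and the standard library are available. Lean on these libraries where they do the work, as an engineer would, in place of code of your own. Each camera call takes 0.05 s, during which the arm holds its last target. There are 200 camera calls.

## Working session

There is one attempt and no reset: what is moved stays moved. The work goes in short steps, Python scripts to look and compute and a shell command to move; the robot and the scene stay as the last step left them, time stands still between calls to the robot, and variables do not carry over. Pictures are saved under pics/ and viewed, at most 10 in all, crops included, and the job is handed in when it is done.

```bash
mkdir -p pics; cat > h.py <<'E'
import numpy as np, cv2
from workcell import state, vision, manip
from scipy.spatial.transform import Rotation as R
def cam(n):
    c=vision.read_camera(n); return c
def ray(c,uv):
    Rm=cv2.Rodrigues(np.array(c['rvec'],float))[0]; t=np.array(c['tvec'],float).ravel()
    d=Rm.T@np.linalg.inv(np.array(c['mtx']))@np.array([uv[0],uv[1],1.]); return -Rm.T@t,d
def onz(c,uv,z):
    o,d=ray(c,uv); return o+d*(z-o[2])/d[2]
def proj(c,p):
    return cv2.projectPoints(np.array(p,float).reshape(-1,3),np.array(c['rvec'],float),np.array(c['tvec'],float),np.array(c['mtx'],float),None)[0].reshape(-1,2)
def save(c,f,crop=None,s=1):
    im=cv2.cvtColor(c['pixels'],cv2.COLOR_RGB2BGR)
    if crop: im=im[crop[1]:crop[3],crop[0]:crop[2]]
    cv2.imwrite('pics/'+f,cv2.resize(im,None,fx=s,fy=s,interpolation=cv2.INTER_CUBIC))
E
python3 - <<'E'
from h import *
import pickle
for n in ['scene','side']:
    c=cam(n); pickle.dump(c,open(n+'0.pkl','wb')); save(c,n+'0.png',s=1.5); o,d=ray(c,(256,192)); print(n,o,d)
print(state())
E
```

```text
scene [ -36.71248857  932.56038925 1043.45074952] [ 0.38397167 -0.62090393 -0.68346681]
side [-263.46914361  762.34074131  934.23709931] [ 0.57025754 -0.5249841  -0.63182138]
{'time': 0.1, 'q': array([-1.19530934e+00,  3.79379459e-01,  1.73468972e+00, -3.29929408e-06,
        1.02846514e+00, -3.32908456e-02]), 'dq': array([ 1.40194286e-04, -6.44160743e-05, -8.81613197e-04,  8.46603915e-05,
       -4.39310768e-04,  1.19949043e-04]), 'effort': array([-1.55898673e-03, -7.65051126e+01, -4.35292375e+01,  6.51429221e-02,
        3.98555933e-02, -2.29045685e-05]), 'tcp_pos': array([ 278.12075699, -642.01841436,  213.35369522]), 'eef_rot': array([-4.63718719e-04,  9.79184917e-01,  2.02969643e-01, -8.15582449e-05]), 'ft_force': array([ 1.20836825, -0.84888856,  0.31107235]), 'torque': array([0.01825333, 0.01119911, 0.00609828]), 'grasp_force': 0.0, 'finger_gap': 91.18208902158985}
```

View pics/scene0.png

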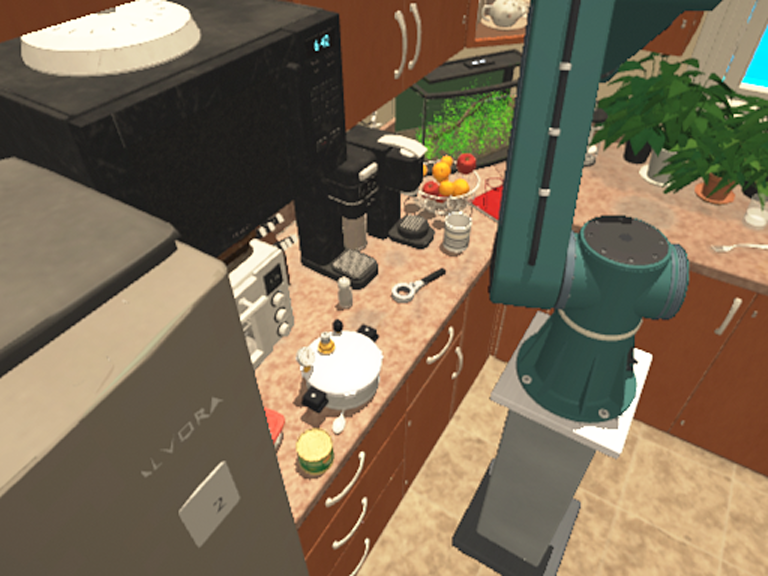

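View pics/side0.png

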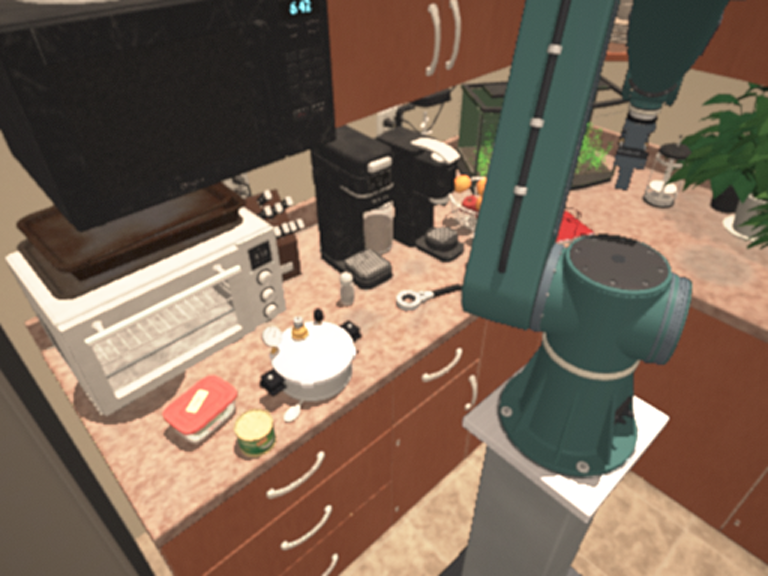

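The scene view (1.5x pixels) shows the wrench ring at (403,292) with its grip end at (443,271). The valve is near (325,345), the gauge at (308,358), the vent weight at (338,327), and the cooker grips at (368,333) and (315,400). The bystanders are the mug (457,232), tin (315,452) and shaker (345,292). The side view shows the same layout.

```bash
python3 - <<'E'
from h import *
import pickle
s=pickle.load(open('scene0.pkl','rb')); d=pickle.load(open('side0.pkl','rb'))
f=lambda c,u,z:print(np.round(onz(c,np.array(u)/1.5,z)))
print('wrench ring,end');f(s,(403,292),14);f(s,(443,271),14);f(d,(408,299),14)
print('grips');f(s,(369,331),68);f(s,(315,400),68);f(d,(351,330),68);f(d,(272,382),68)
print('valve top');f(s,(325,336),140);f(d,(298,320),140)
print('tin');f(s,(315,440),58);f(d,(255,424),58)
print('shaker top');f(s,(344,280),90);f(d,(346,275),90)
print('mug');f(s,(457,218),94)
def P(a,b):
    o1,d1=ray(s,np.array(a)/1.5);o2,d2=ray(d,np.array(b)/1.5)
    A=np.c_[d1,-d2];t=np.linalg.lstsq(A,o2-o1,rcond=None)[0];print('tri',np.round((o1+d1*t[0]+o2+d2*t[1])/2))
P((325,336),(298,320))
c=cam('wrist');o,dd=ray(c,(256,192));print(o,dd);o,dd=ray(c,(256,0));print(dd);print(c['mtx'])
E
```

```text
wrench ring,end
[488. -16.  14.]
[ 433. -154.   14.]
[490. -17.  14.]
grips
[462. 197.  68.]
[453. 428.  68.]
[458. 204.  68.]
[451. 427.  68.]
valve top
[501. 316. 140.]
[501. 314. 140.]
tin
[398. 502.  58.]
[391. 509.  58.]
shaker top
[605.  95.  90.]
[604.  96.  90.]
mug
[ 471. -307.   94.]
tri [503. 314. 138.]
[ 351.82073734 -609.84434894  384.57761802] [-0.25991102 -0.13485574 -0.95643307]
[ 0.30177713  0.10786701 -1.13803001]
[[300.81432879   0.         249.67744553]
 [  0.         300.81432879 189.62646247]
 [  0.           0.           1.        ]]
```

```bash
cat >> h.py <<'E'
def to(p,yaw,rows=1,verbose=1):
    """tool-frame shift (m) and turn (deg) to reach TCP p (mm), tool x at yaw deg, pointing down"""
    s=state(); q=s['eef_rot']; R0=R.from_quat([q[1],q[2],q[3],q[0]])
    y=np.radians(yaw); Rt=R.from_matrix(np.array([[np.cos(y),np.sin(y),0],[np.sin(y),-np.cos(y),0],[0,0,-1]]))
    t=R0.inv().apply(np.array(p,float)-s['tcp_pos'])/1000; w=np.degrees((R0.inv()*Rt).as_rotvec())
    if verbose: print('to',np.round(t,4),np.round(w,2))
    return t,w
def yaw():
    q=state()['eef_rot']; x=R.from_quat([q[1],q[2],q[3],q[0]]).apply([1,0,0]); return np.degrees(np.arctan2(x[1],x[0]))
E
python3 -c "
from h import *
to((440,-130,200),68)"
```

```text
to [ 0.3521 -0.4055  0.0138] [-4.000e-02 -2.000e-02 -4.457e+01]
```

```bash
python3 -m jog '0.352 -0.4055 0.014 0 0 -44.5 1;0.352 -0.4055 0.014 0 0 -44.5 1;0.352 -0.4055 0.014 0 0 -44.5 1;0.352 -0.4055 0.014 0 0 -44.5 1;0.352 -0.4055 0.014 0 0 -44.5 1;0.352 -0.4055 0.014 0 0 -44.5 1;0.352 -0.4055 0.014 0 0 -44.5 1;0.352 -0.4055 0.014 0 0 -44.5 1;0.352 -0.4055 0.014 0 0 -44.5 1;0.352 -0.4055 0.014 0 0 -44.5 1'
python3 -c "
from h import *
to((440,-130,200),68)"
```

```text
time: 1.15
tcp_pos: [429.0, -163.8, 201.0]
eef_rot: [0.0, 0.83, 0.558, 0.0]
ft_force: [1.6, -0.9, 2.2]
finger_gap: 91.4
grasp_force: 0.0
to [ 0.0355 -0.0025  0.001 ] [ 0.02 -0.   -0.1 ]
```

```bash
python3 -m jog '0 0 0 0 0 0 1;0 0 0 0 0 0 1'
python3 -c "
from h import *
to((440,-130,200),68)"
```

```text
time: 1.35
tcp_pos: [429.1, -164.9, 200.9]
eef_rot: [0.0, 0.829, 0.56, -0.0]
ft_force: [0.4, -0.4, 0.2]
finger_gap: 90.9
grasp_force: 0.0
to [ 0.0365 -0.0029  0.0009] [0.01 0.01 0.08]
```

```bash
python3 - <<'E'
from h import *
import pickle
c=cam('wrist'); pickle.dump(c,open('w1.pkl','wb')); save(c,'w1.png',s=1.5)
E
```

```text
(no output)
```

View pics/w1.png

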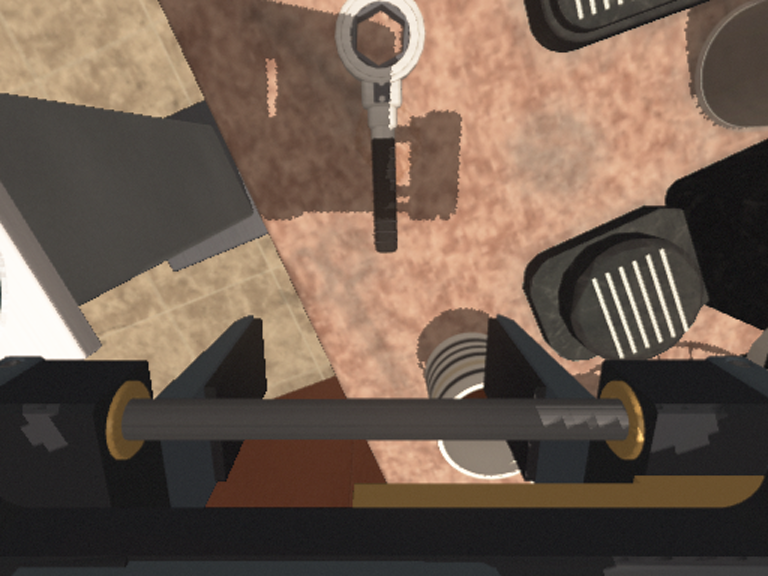

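The wrist view shows the ring centre at about (380,37), the black grip from (383,138) to (385,252), and the socket hexagon with corners towards the top and bottom.

```bash
python3 - <<'E'
from h import *
import pickle
c=pickle.load(open('w1.pkl','rb'))
im=c['pixels'].astype(int); 
k=1.5
for z,a,n in [(18,(380,37),'ring'),(16,(383,138),'g0'),(16,(385,252),'g1')]: print(n,onz(c,np.array(a)/k,z))
# grip mask: dark
g=im.max(2); m=((g<45)).astype(np.uint8); m[:, :240]=0; m[:,275:]=0; m[175:]=0; m[:85]=0
ys,xs=np.nonzero(m); print(len(xs),xs.min(),xs.max(),ys.min(),ys.max())
cen=[]
for y in range(ys.min()+4,ys.max()-4,6):
    x=xs[ys==y]; cen.append(onz(c,(x.mean(),y),9)[:2]); 
cen=np.array(cen); vx,vy,x0,y0=cv2.fitLine(cen.astype(np.float32),cv2.DIST_L2,0,.01,.01).ravel(); print('axis',np.degrees(np.arctan2(vy,vx)),x0,y0)
e0=onz(c,(xs[ys==ys.max()].mean(),ys.max()),9);print('end',e0)
# ring light mask
sat=im.max(2)-im.min(2)
r=((sat<28)&(g>70)).astype(np.uint8); r[60:]=0; r[:,:200]=0; r[:,300:]=0
n,l,st,ct=cv2.connectedComponentsWithStats(r); print(st[1:][st[1:,4]>100],ct[1:][st[1:,4]>100])
big=1+np.argmax(st[1:,4]); 
cs,h=cv2.findContours((l==big).astype(np.uint8),cv2.RETR_CCOMP,cv2.CHAIN_APPROX_NONE)
for i,q in enumerate(cs):
    if len(q)>30:
        print('contour',i,h[0,i],len(q),cv2.minEnclosingCircle(q))
        if h[0,i,3]>=0:
            w=np.array([onz(c,p[0],18)[:2] for p in q]); ctr=(w.max(0)+w.min(0))/2; print('hole',ctr,w.max(0)-w.min(0))
            d=w-w.mean(0);an=np.arctan2(d[:,1],d[:,0]);rr=np.hypot(*d.T);print('corner ang mod60',np.degrees(np.angle(np.sum((rr-rr.mean())*np.exp(6j*an))))/6, rr.min(),rr.max(), w.mean(0))
save(c,'w1c.png',(200,0,310,100),5)
E
```

```text
ring [491.1052729  -20.43394483  18.        ]
g0 [468.13287788 -84.06198593  16.        ]
g1 [ 437.33757679 -165.92545058   16.        ]
386 249 263 93 143
axis 70.582565 457.6071 -107.466415
end [ 455.30099763 -141.69049645    9.        ]
[[ 223    0   60   60 1804]] [[251.41796009  28.65354767]]
contour 0 [-1 -1  1 -1] 252 ((253.5, 27.720338821411133), 34.47715377807617)
contour 42 [43 41 -1  0] 118 ((252.5, 23.0), 20.056270599365234)
hole [490.2353893  -19.20822565] [39.57809047 34.94709424]
corner ang mod60 0.5375990860546481 13.598308336363845 21.12696644426556 [489.96414993 -17.38299655]
```

View pics/w1c.png

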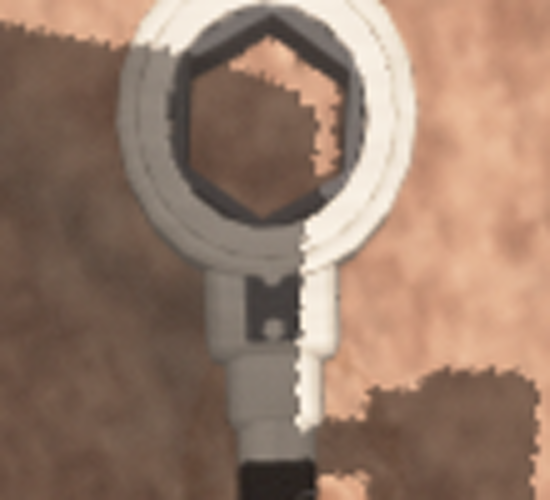

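The crop shows the ring's outer edge from x=117 to 415, centred at about (266,112). The socket's flats are at x≈190 and x≈347, almost vertical, with corners at about (270,15) and (263,218), so the corners lie close to the handle line.

```bash
python3 - <<'E'
from h import *
import pickle
c=pickle.load(open('w1.pkl','rb'))
w=lambda u,z:onz(c,u,z)[:2]
cr=lambda x,y:(200+x/5,y/5)
A=lambda a,b:np.degrees(np.arctan2(*(b-a)[::-1]))
ring=w(cr(266,112),18); g0=w(cr(278,465),16); g1=w((256.7,168),16)
print(ring,g0,g1,'axis',A(g1,ring),A(g1,g0),np.linalg.norm(g1-ring),np.linalg.norm(g0-ring))
for z in(16,):
  print('edges',A(w(cr(190,185),z),w(cr(190,75),z)),A(w(cr(347,165),z),w(cr(347,80),z)),'vert',A(w(cr(263,218),z),w(cr(270,15),z)))
a=np.radians(A(g1,ring)); g=ring-100*np.array([np.cos(a),np.sin(a)]); print('grip',g)
to((g[0],g[1],100),A(g1,ring))
E
```

```text
[491.7700885  -18.39137106] [468.01554268 -85.1713754 ] [ 437.37495448 -165.94053673] axis 69.76320373749736 69.22525869419468 157.25643672860085 70.8791042934232
edges 67.38783776709501 69.09186912295668 vert 66.0139214476074
grip [ 457.1800042  -112.21847839]
to [0.0604 0.0061 0.1009] [ 0.    0.01 -1.79]
```

```bash
python3 - <<'E'
from h import *
to((475,60,230),35); to((410,310,230),0)
E
```

```text
to [ 0.2267 -0.042  -0.0291] [1.000e-02 1.000e-02 3.297e+01]
to [ 0.4341 -0.196  -0.0292] [1.000e-02 1.000e-02 6.797e+01]
```

```bash
python3 -m jog '0.227 -0.042 -0.029 0 0 33 1;0.227 -0.042 -0.029 0 0 33 1;0.227 -0.042 -0.029 0 0 33 1;0.227 -0.042 -0.029 0 0 33 1;0.434 -0.196 -0.029 0 0 68 1;0.434 -0.196 -0.029 0 0 68 1;0.434 -0.196 -0.029 0 0 68 1;0.434 -0.196 -0.029 0 0 68 1;0.434 -0.196 -0.029 0 0 68 1;0.434 -0.196 -0.029 0 0 68 1'; python3 -m jog '0 0 0 0 0 0 1; 0 0 0 0 0 0 1;0 0 0 0 0 0 1'
python3 - <<'E'
from h import *
import pickle
to((410,310,230),0)
c=cam('wrist'); pickle.dump(c,open('w2.pkl','wb')); save(c,'w2.png',s=1.5); print(proj(c,(500,315,115)))
E
```

```text
time: 2.4
tcp_pos: [420.2, 259.6, 228.8]
eef_rot: [0.0, 1.0, -0.005, 0.0]
ft_force: [0.7, -0.0, 0.5]
finger_gap: 91.4
grasp_force: 0.0
time: 2.7
tcp_pos: [420.1, 258.0, 228.4]
eef_rot: [0.0, 1.0, -0.001, -0.0]
ft_force: [-0.1, 0.3, -0.5]
finger_gap: 91.4
grasp_force: 0.0
to [-0.0103 -0.052  -0.0016] [ 0.02  0.02 -0.16]
[[186.62163526 101.13829717]]
```

View pics/w2.png

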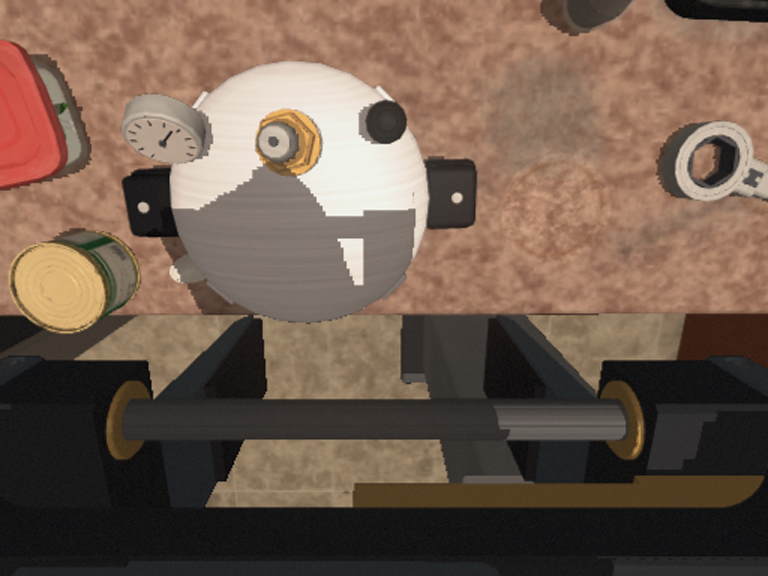

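The wrist view over the cooker shows the grip pins at (144,208) and (457,198), the valve's stem top at (274,142), the gauge at (165,130) and the weight at (386,120). I'll crop the hexagon.

```bash
python3 - <<'E'
from h import *
import pickle
c=pickle.load(open('w2.pkl','rb'))
w=lambda x,y,z:onz(c,(x/1.5,y/1.5),z)
a=w(144,208,73);b=w(457,198,73);print('pins',a,b,'mid',(a+b)/2,'yaw',np.degrees(np.arctan2((a-b)[1],(a-b)[0]))-90)
print('stem',w(274,142,142)); print('weight',w(386,120,126),'lid',w(300,191,90))
save(c,'w2c.png',(160,62,225,127),8)
E
```

```text
pins [461.51118839 423.49438605  73.        ] [467.71246306 198.90559851  73.        ] mid [464.61182573 311.19999228  73.        ] yaw 1.5816311001369172
stem [505.12759614 312.51177743 142.        ]
weight [517.14573257 251.17011068 126.        ] lid [474.49702512 308.08293611  90.        ]
```

View pics/w2c.png

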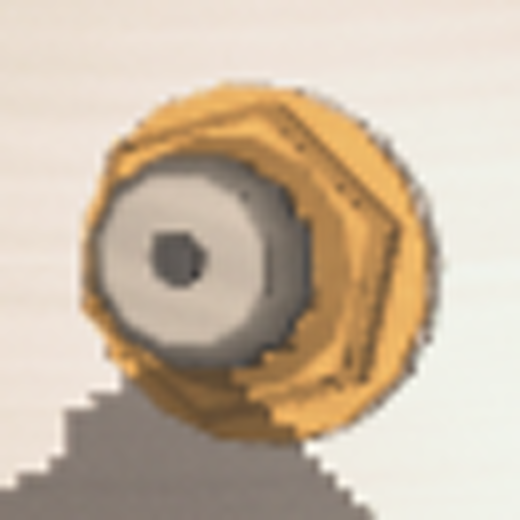

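The crop shows the stem top centre at (178,258), the flange circle spanning 83–440, and hexagon corners at about (110,158), (278,102), (400,228), (360,380) and (205,415).

```bash
python3 - <<'E'
from h import *
import pickle
c=pickle.load(open('w2.pkl','rb'))
w=lambda x,y,z:onz(c,(160+x/8-.5*7/8,62+y/8-.5*7/8),z)
print('stem',w(178,258,142),'flange',w(262,263,101))
ctr=(w(178,258,142)+w(262,263,101))[:2]/2
for p in[(110,158),(278,102),(400,228),(360,380),(205,415)]:
    v=w(*p,113.3)[:2]-ctr; print(p,np.hypot(*v),np.degrees(np.arctan2(v[1],v[0])))
P=[w(*p,113.3)[:2] for p in[(110,158),(278,102),(400,228),(360,380)]]
for i in range(3):
    v=P[i+1]-P[i];print('edge',np.degrees(np.arctan2(v[1],v[0])),np.hypot(*v))
E
```

```text
stem [505.7948215  313.16386759 142.        ] flange [506.03754264 312.02689119 101.        ]
(110, 158) 17.599158247519206 50.5677031947087
(278, 102) 17.873692319079343 -18.138400572983002
(400, 228) 18.94222752543642 -79.03358169532012
(360, 380) 18.58239425603713 -134.27151299109906
(205, 415) 17.465580461849303 164.18655989386502
edge -73.1366269218344 20.018283372221553
edge -135.75926561905882 18.67919556205984
edge 162.29746579863678 17.398936675420444
```

```bash
python3 - <<'E'
from h import *
to((457.2,-112.2,100),69.6); to((457.2,-112.2,30),69.6)
E
```

```text
to [0.0383 0.37   0.1286] [ 1.000e-02  2.000e-02 -6.979e+01]
to [0.0383 0.37   0.1986] [ 1.000e-02  2.000e-02 -6.979e+01]
```

```bash
python3 -m jog '0.02 0.05 0.01 0 0 -8 1;0.038 0.1 0.02 0 0 -16 1;0.038 0.37 0.128 0 0 -69.8 1;0.038 0.37 0.128 0 0 -69.8 1;0.038 0.37 0.128 0 0 -69.8 1;0.038 0.37 0.128 0 0 -69.8 1;0.038 0.37 0.128 0 0 -69.8 1;0.038 0.37 0.128 0 0 -69.8 1;0.038 0.37 0.128 0 0 -69.8 1;0.038 0.37 0.128 0 0 -69.8 1'; python3 -m jog '0 0 0 0 0 0 1'
python3 - <<'E'
from h import *
import pickle
to((457.2,-112.2,30),69.6)
c=cam('wrist'); pickle.dump(c,open('w3.pkl','wb')); save(c,'w3.png',s=1.5)
E
```

```text
time: 3.75
tcp_pos: [455.7, -114.9, 99.3]
eef_rot: [-0.001, 0.82, 0.572, -0.001]
ft_force: [0.2, 0.6, 0.6]
finger_gap: 91.4
grasp_force: 0.0
time: 3.85
tcp_pos: [456.2, -112.7, 100.2]
eef_rot: [-0.0, 0.822, 0.57, -0.0]
ft_force: [-0.2, 0.2, -0.6]
finger_gap: 91.3
grasp_force: 0.0
to [0.0008 0.0008 0.0702] [-0.06  0.01 -0.11]
```

```bash
python3 -m jog '0.001 0.001 0.045 0 0 0 0.7;0.001 0.001 0.085 0 0 0 0.6;0.001 0.001 0.094 0 0 0 0.5;0.001 0.001 0.098 0 0 0 0.4;0.001 0.001 0.098 0 0 0 0' 60; python3 -m jog '0 0 0 0 0 0 0;0 0 0 0 0 0 0;0 0 0 0 0 0 0;0 0 0 0 0 0 0;0 0 0 0 0 0 0' 60
python3 - <<'E'
from h import *
print(yaw())
E
```

```text
time: 4.4
tcp_pos: [458.9, -109.9, 3.6]
eef_rot: [0.0, 0.821, 0.572, 0.0]
ft_force: [0.7, 0.1, 0.1]
finger_gap: 54.2
grasp_force: 0.0
time: 4.9
tcp_pos: [458.5, -110.0, 3.0]
eef_rot: [0.0, 0.821, 0.572, 0.0]
ft_force: [-2.0, 1.9, 8.0]
finger_gap: 17.5
grasp_force: 60.0
69.7264268534046
```

```bash
python3 -m jog '0 0 -0.03 0 0 0 0;0 0 -0.08 0 0 0 0;0 0 -0.13 0 0 0 0;0 0 -0.17 0 0 0 0;0 0 -0.17 0 0 0 0;0 0 -0.17 0 0 0 0' 60
python3 - <<'E'
from h import *
import pickle
c=cam('wrist'); s=state();pickle.dump((c,s),open('w4.pkl','wb')); save(c,'w4.png',(150,0,350,200),3); print(s['tcp_pos'],s['ft_force'],s['torque'],yaw())
to((437.2,240,172),46.5)
E
```

```text
time: 5.5
tcp_pos: [458.4, -110.0, 172.8]
eef_rot: [0.001, 0.821, 0.572, 0.0]
ft_force: [-0.8, 0.9, -3.9]
finger_gap: 17.3
grasp_force: 60.0
[ 457.58986788 -109.7391591   171.66809775] [-0.26196816  0.73208877 -3.09488087] [-0.1469766   0.03530817 -0.01543916] 69.72425919833323
to [ 3.210e-01 -1.403e-01 -2.000e-04] [-6.000e-02  2.000e-02  2.322e+01]
```

View pics/w4.png

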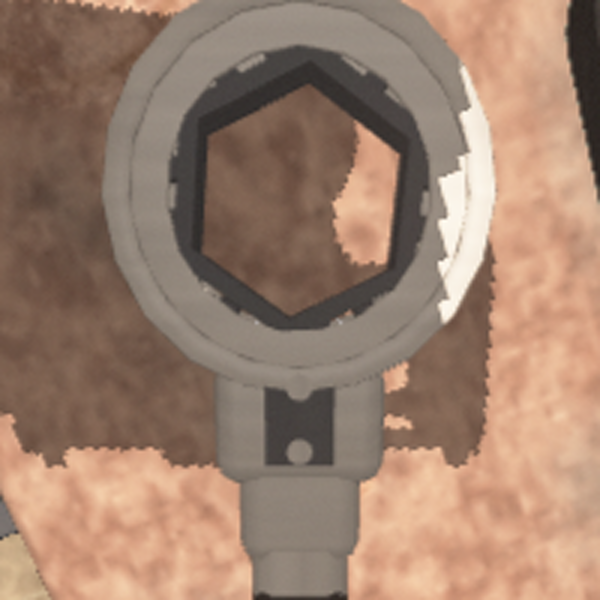

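The crop of the held wrench shows the ring's outer circle spanning x 105–495, centred at about (300,190). The handle is vertical at x≈300, and the socket is turned about 4–5° clockwise from the handle line.

```bash
python3 - <<'E'
from h import *
import pickle
c,s=pickle.load(open('w4.pkl','rb'))
cr=lambda x,y:(150+(x-1)/3,(y-1)/3)
im=c['pixels']
T=s['tcp_pos'];zt=T[2]-3+18
w=lambda p,z:onz(c,cr(*p),z)[:2]
A=lambda a,b:np.degrees(np.arctan2(*(b-a)[::-1]))
q=s['eef_rot'];R0=R.from_quat([q[1],q[2],q[3],q[0]])
# ring outer edge points (crop): left, right, and lower arcs
pts=[(105,190),(495,185),(135,290),(465,290),(150,55),(447,55)]
W=np.array([w(p,zt-2) for p in pts],np.float32)
M=np.c_[2*W,np.ones(len(W))];b=(W**2).sum(1);sol=np.linalg.lstsq(M,b,rcond=None)[0];print('ring',sol[:2],'R',np.sqrt(sol[2]+sol[:2]@sol[:2]))
h0=w((300,590),zt-3);ring=sol[:2];print('h ang',A(h0,ring),np.hypot(*(ring-h0)),'tool yaw',yaw())
print('ring in tool',R0.inv().apply(np.r_[ring,zt-9]-T))
lo=[(308,85),(400,155),(390,270),(292,317),(197,250),(207,137)]
L=[w(p,zt-18) for p in lo];print('lower rim corners');print([round(A(L[i],L[(i+3)%6])%60,1) for i in range(6)],[round(A(L[i],L[(i+1)%6])%60,1) for i in range(6)],'ctr',np.mean(L,0),[round(float(np.hypot(*(L[i]-L[(i+3)%6]))),1) for i in range(3)])
E
```

```text
ring [491.58832162 -18.77028023] R 31.564050464565966
h ang 69.70927909343642 67.89710106594589 tool yaw 69.72425919833323
ring in tool [97.11297997  0.36059587 -6.01422241]
lower rim corners
[np.float64(5.4), np.float64(3.2), np.float64(5.6), np.float64(5.4), np.float64(3.2), np.float64(5.6)] [np.float64(5.3), np.float64(6.1), np.float64(4.4), np.float64(5.4), np.float64(2.5), np.float64(4.6)] ctr [491.68781866 -18.19951546] [39.2, 40.1, 40.0]
```

```bash
cat >> h.py <<'E'
V=np.array([506.,312.5]); RT=np.array([97.1,0.36])
def tw(yaw,V=V):
    y=np.radians(yaw); X=np.array([np.cos(y),np.sin(y)]);Y=np.array([np.sin(y),-np.cos(y)])
    return V-RT[0]*X-RT[1]*Y
def tov(yaw,z,V=V): return to(np.r_[tw(yaw,V),z],yaw)
E
python3 -c "
from h import *
tov(47.5,170)"
```

```text
to [ 0.3231 -0.138   0.0018] [-6.000e-02  2.000e-02  2.222e+01]
```

```bash
python3 -m jog '0.03 -0.01 0 0 0 3 0;0.075 -0.03 0 0 0 7 0;0.12 -0.05 0 0 0 10 0;0.16 -0.07 0 0 0 13 0;0.2 -0.088 0 0 0 16 0;0.24 -0.106 0 0 0 19 0;0.28 -0.122 0 0 0 22 0;0.31 -0.133 0 0 0 22.2 0;0.323 -0.138 0.002 0 0 22.2 0;0.323 -0.138 0.002 0 0 22.2 0' 60;python3 -m jog '0 0 0 0 0 0 0;0 0 0 0 0 0 0' 60
python3 - <<'E'
from h import *
import pickle
tov(47.5,170)
c=cam('wrist'); s=state();pickle.dump((c,s),open('w5.pkl','wb')); save(c,'w5.png',(150,0,350,200),3); print(s['tcp_pos'],s['ft_force'],s['torque'],yaw(),s['q'])
E
```

```text
time: 6.55
tcp_pos: [439.7, 241.5, 168.6]
eef_rot: [0.0, 0.915, 0.404, -0.002]
ft_force: [-0.1, 0.9, -3.4]
finger_gap: 17.2
grasp_force: 60.0
time: 6.75
tcp_pos: [440.5, 239.7, 170.0]
eef_rot: [0.0, 0.915, 0.403, -0.001]
ft_force: [0.2, -0.5, -2.7]
finger_gap: 17.8
grasp_force: 60.0
to [ 0.0008 -0.0013 -0.    ] [-0.03  0.08 -0.03]
[440.7203285  239.74619108 170.24022815] [-0.44929688 -0.45979    -2.99941961] [-0.11668694  0.06519245  0.05530781] 47.45715897110656 [ 4.51802508e-01  1.28725312e-01  2.15277229e+00 -1.11426758e-04
  8.60941361e-01  1.19438791e+00]
```

View pics/w5.png

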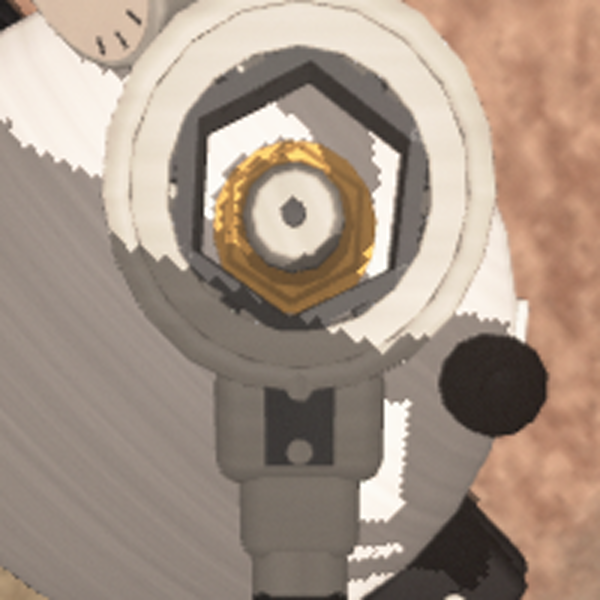

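The wrench is hovering over the valve. Through the socket the crop shows the stem top centre at (292,212), the hexagon's lower corner at (290,312), and the flange spanning x 215–375.

```bash
python3 - <<'E'
from h import *
import pickle
c,s=pickle.load(open('w5.pkl','rb'))
T=s['tcp_pos']
w=lambda x,y,z:onz(c,(150+(x-1)/3,(y-1)/3),z)[:2]
print('stem hole',w(293,212,141.5),'stem top',w(293,213,141.5),'flange',w(295,225,101.5), 'hex low corner',w(290,304,113))
zt=T[2]+15
lo=[(308,85),(400,155),(390,270),(292,317),(197,250),(207,137)]
L=[w(*p,zt-18) for p in lo];print('socket low ctr',np.mean(L,0))
pts=[(105,190),(495,185),(135,290),(465,290),(150,55),(447,55)]
W=np.array([w(*p,zt-2) for p in pts]);M=np.c_[2*W,np.ones(6)];print('ring',np.linalg.lstsq(M,(W**2).sum(1),rcond=None)[0][:2])
y=np.radians(yaw());print('ring by tool',T[:2]+97.1*np.array([np.cos(y),np.sin(y)])+.36*np.array([np.sin(y),-np.cos(y)]))
for z in (113,):
  v=w(290,304,z)-np.array([506,312.5]);print(np.hypot(*v),np.degrees(np.arctan2(v[1],v[0])))
E
```

```text
stem hole [505.68819303 313.28692003] stem top [505.5575279  313.14539814] flange [506.1644439  313.51348352] hex low corner [492.57118586 300.46842546]
socket low ctr [505.96973014 311.71124975]
ring [505.67402272 311.21462882]
ring by tool [506.63888601 311.04333952]
18.030303244137038 -138.14118176028697
```

```bash
sed -i 's/^V=.*RT=/V=np.array([506.6,312.8]); RT=/' h.py; python3 -c "
from h import *
tov(47.5,124)"
```

```text
to [ 0.0013 -0.0011  0.0462] [-0.01  0.05 -0.04]
```

```bash
python3 -m jog '0.0013 -0.0011 0.01 0 0 0 0;0.0013 -0.0011 0.03 0 0 0 0;0.0013 -0.0011 0.042 0 0 0 0;0.0013 -0.0011 0.046 0 0 0 0;0.0013 -0.0011 0.046 0 0 0 0;0.0013 -0.0011 0.046 0 0 0 0' 60;python3 -c "
from h import *
tov(47.5,124)"
```

```text
time: 7.4
tcp_pos: [441.2, 242.7, 125.0]
eef_rot: [-0.0, 0.915, 0.403, 0.0]
ft_force: [0.6, 0.2, -1.8]
finger_gap: 17.2
grasp_force: 60.0
to [-0.0012  0.0005  0.001 ] [ 0.01 -0.02  0.02]
```

```bash
python3 -m jog '0 0 0.002 0 0 0 0;0 0 0.004 0 0 0 0;0 0 0.006 0 0 0 0;0 0 0.008 0 0 0 0;0 0 0.008 0 0 0 0' 60;python3 -c "
from h import *
s=state();print(s['ft_force'],s['torque']);tov(47.5,105)"
```

```text
time: 7.9
tcp_pos: [440.7, 242.4, 116.4]
eef_rot: [0.0, 0.915, 0.403, -0.0]
ft_force: [-0.4, -1.6, -1.8]
finger_gap: 17.7
grasp_force: 60.0
[-0.42354919 -1.64881182 -1.82316481] [-0.34591358  0.12659499 -0.03969834]
to [-0.0007  0.0007  0.0114] [-0.01  0.04  0.02]
```

```bash
python3 -m jog '0 0 0.001 0 0 0 0;0 0 0.002 0 0 0 0;0 0 0.002 0 0 0 0' 60;python3 -c "
from h import *
s=state();print(s['tcp_pos'],s['ft_force'],s['torque'])"
```

```text
time: 8.2
tcp_pos: [440.8, 242.3, 114.7]
eef_rot: [0.0, 0.915, 0.403, -0.0]
ft_force: [-3.1, -6.3, 4.4]
finger_gap: 17.2
grasp_force: 60.0
[440.76304596 242.27727268 114.67920141] [-3.06281766 -6.33877676  4.3932283 ] [-0.90949585  0.32579662 -0.19117892]
```

```bash
python3 -c "
from h import *
q=state()['eef_rot'];print(R.from_quat([q[1],q[2],q[3],q[0]]).inv().apply([-.6,-1.3,0]))"
```

```text
[-1.36395215e+00  4.35469566e-01  8.81816568e-04]
```

```bash
python3 -m jog '-0.0007 0.0002 -0.001 0 0 0 0;-0.0014 0.0004 -0.001 0 0 0 0;-0.0014 0.0004 0.0 0 0 0 0;-0.0014 0.0004 0.0 0 0 0 0' 60;python3 -c "
from h import *
s=state();print(s['tcp_pos'],s['ft_force'],s['torque'])"
```

```text
time: 8.6
tcp_pos: [440.2, 241.3, 114.5]
eef_rot: [-0.0, 0.915, 0.403, -0.0]
ft_force: [0.3, 0.1, -3.2]
finger_gap: 17.4
grasp_force: 60.0
[440.17917436 241.30037645 114.47347542] [ 0.26954482  0.12306857 -3.24779265] [-0.13292516  0.09843843  0.03035011]
```

Free again; going on down gently.

```bash
python3 -m jog '0 0 0.001 0 0 0 0;0 0 0.002 0 0 0 0;0 0 0.003 0 0 0 0;0 0 0.003 0 0 0 0' 60;python3 -c "
from h import *
s=state();print(s['tcp_pos'],s['ft_force'],s['torque'])"
```

```text
time: 9.0
tcp_pos: [440.1, 241.2, 111.4]
eef_rot: [-0.0, 0.915, 0.403, -0.0]
ft_force: [1.0, -0.1, -3.0]
finger_gap: 17.2
grasp_force: 60.0
[440.14722445 241.2485222  111.44235898] [ 0.97659426 -0.11136504 -2.99576728] [-0.08396331  0.06269327 -0.00197508]
```

```bash
python3 -m jog '0 0 0.001 0 0 0 0;0 0 0.002 0 0 0 0;0 0 0.003 0 0 0 0;0 0 0.004 0 0 0 0;0 0 0.005 0 0 0 0;0 0 0.005 0 0 0 0' 60;python3 -c "
from h import *
s=state();print(s['tcp_pos'],s['ft_force'],s['torque'])"
```

```text
time: 9.6
tcp_pos: [440.2, 241.2, 106.5]
eef_rot: [0.0, 0.915, 0.403, -0.0]
ft_force: [-0.1, 0.1, -2.8]
finger_gap: 17.8
grasp_force: 60.0
[440.17183494 241.22803472 106.49225992] [-0.05758701  0.08039944 -2.83095293] [-0.15812682  0.02629751 -0.00590207]
```

```bash
python3 -m jog '0 0 0.0007 0 0 0 0;0 0 0.0014 0 0 0 0;0 0 0.0014 0 0 0 0' 60;python3 -c "
from h import *
s=state();print(s['tcp_pos'],s['ft_force'],s['torque'],yaw())"
```

```text
time: 9.9
tcp_pos: [440.2, 241.3, 105.2]
eef_rot: [-0.0, 0.915, 0.403, -0.0]
ft_force: [-0.8, -0.4, -2.8]
finger_gap: 17.8
grasp_force: 60.0
[440.22467819 241.26079953 105.17124941] [-0.77763834 -0.38791179 -2.806532  ] [-0.18326797  0.04520031  0.01470433] 47.52402201157517
```

```bash
cat >> h.py <<'E'
def arc(phis):
    L,e=RT/1000
    for p in phis:
        f=np.radians(p); print('%.4f %.4f 0 0 0 %g 0'%(L*(1-np.cos(f))+e*np.sin(f),-L*np.sin(f)+e*(1-np.cos(f)),p),end=';')
    print()
def st():
    s=state();y=np.radians(yaw());p=s['tcp_pos'][:2]+RT[0]*np.array([np.cos(y),np.sin(y)])+RT[1]*np.array([np.sin(y),-np.cos(y)])
    f=s['ft_force'];r=(p-s['tcp_pos'][:2])/1000;Mz=s['torque'][2]-(r[0]*f[1]-r[1]*f[0])
    print('F',np.round(f,1),'M',np.round(s['torque'],2),'Mz@ring %.2f'%Mz,'yaw %.2f'%yaw(),'ring',np.round(p,2),'z %.1f'%s['tcp_pos'][2],'q6 %.2f'%s['q'][5],'t',s['time'])
E
python3 -c "
from h import *
st();arc(range(4,41,4))"
```

```text
F [-0.8 -0.4 -2.8] M [-0.18  0.05  0.01] Mz@ring -0.02 yaw 47.52 ring [506.06 312.63] z 105.2 q6 1.20 t 9.9
0.0003 -0.0068 0 0 0 4 0;0.0010 -0.0135 0 0 0 8 0;0.0022 -0.0202 0 0 0 12 0;0.0039 -0.0268 0 0 0 16 0;0.0060 -0.0332 0 0 0 20 0;0.0085 -0.0395 0 0 0 24 0;0.0115 -0.0455 0 0 0 28 0;0.0149 -0.0514 0 0 0 32 0;0.0188 -0.0570 0 0 0 36 0;0.0229 -0.0623 0 0 0 40 0;
```

```bash
python3 -m jog '0.0003 -0.0068 0 0 0 4 0;0.0010 -0.0135 0 0 0 8 0;0.0022 -0.0202 0 0 0 12 0;0.0039 -0.0268 0 0 0 16 0;0.0060 -0.0332 0 0 0 20 0;0.0060 -0.0332 0 0 0 20 0' 60;python3 -c "
from h import *
st()"
```

```text
time: 10.5
tcp_pos: [419.3, 268.1, 105.1]
eef_rot: [0.0, 0.971, 0.238, -0.0]
ft_force: [0.6, -5.9, -3.0]
finger_gap: 17.4
grasp_force: 60.0
F [ 0.6 -5.9 -3. ] M [-1.17  0.05 -0.28] Mz@ring 0.25 yaw 27.49 ring [505.63 312.6 ] z 105.1 q6 1.61 t 10.5
```

```bash
python3 -m jog '0.0003 -0.0068 0 0 0 4 0;0.0010 -0.0135 0 0 0 8 0;0.0022 -0.0202 0 0 0 12 0;0.0039 -0.0268 0 0 0 16 0;0.0060 -0.0332 0 0 0 20 0;0.0085 -0.0395 0 0 0 24 0;0.0115 -0.0455 0 0 0 28 0;0.0149 -0.0514 0 0 0 32 0;0.0188 -0.0570 0 0 0 36 0;0.0188 -0.0570 0 0 0 36 0' 60;python3 -c "
from h import *
st()"
```

```text
time: 11.5
tcp_pos: [409.5, 327.2, 104.8]
eef_rot: [0.001, 0.997, -0.074, -0.001]
ft_force: [-3.4, -4.7, -2.8]
finger_gap: 17.0
grasp_force: 60.0
F [-3.4 -4.7 -2.8] M [-0.58  0.74 -0.19] Mz@ring 0.31 yaw -8.44 ring [505.53 312.56] z 104.8 q6 2.35 t 11.5
```

```bash
python3 -m jog '0.0003 -0.0068 0 0 0 4 0;0.0010 -0.0135 0 0 0 8 0;0.0022 -0.0202 0 0 0 12 0;0.0039 -0.0268 0 0 0 16 0;0.0060 -0.0332 0 0 0 20 0;0.0085 -0.0395 0 0 0 24 0;0.0107 -0.0440 0 0 0 27 0;0.0107 -0.0440 0 0 0 27 0' 60;python3 -c "
from h import *
st()"
```

```text
time: 12.3
tcp_pos: [426.6, 369.1, 104.8]
eef_rot: [0.001, 0.953, -0.304, -0.001]
ft_force: [-5.9, 0.3, -3.8]
finger_gap: 17.7
grasp_force: 60.0
F [-5.9  0.3 -3.8] M [ 0.27  1.43 -0.14] Mz@ring 0.17 yaw -35.42 ring [505.48 312.54] z 104.8 q6 2.86 t 12.3
```

```bash
python3 -c "
from h import *
arc(range(-6,-61,-6)); arc(range(-6,-25,-6))"
```

```text
0.0005 0.0102 0 0 0 -6 0;0.0020 0.0202 0 0 0 -12 0;0.0046 0.0300 0 0 0 -18 0;0.0082 0.0395 0 0 0 -24 0;0.0128 0.0486 0 0 0 -30 0;0.0183 0.0571 0 0 0 -36 0;0.0247 0.0651 0 0 0 -42 0;0.0319 0.0723 0 0 0 -48 0;0.0397 0.0787 0 0 0 -54 0;0.0482 0.0843 0 0 0 -60 0;
0.0005 0.0102 0 0 0 -6 0;0.0020 0.0202 0 0 0 -12 0;0.0046 0.0300 0 0 0 -18 0;0.0082 0.0395 0 0 0 -24 0;
```

```bash
python3 -m jog '0.0005 0.0102 0 0 0 -6 0;0.0020 0.0202 0 0 0 -12 0;0.0046 0.0300 0 0 0 -18 0;0.0082 0.0395 0 0 0 -24 0;0.0128 0.0486 0 0 0 -30 0;0.0183 0.0571 0 0 0 -36 0;0.0247 0.0651 0 0 0 -42 0;0.0319 0.0723 0 0 0 -48 0;0.0397 0.0787 0 0 0 -54 0;0.0397 0.0787 0 0 0 -54 0' 60;python3 -c "
from h import *
st()"
```

```text
time: 13.3
tcp_pos: [414.0, 281.2, 105.2]
eef_rot: [-0.0, 0.987, 0.163, -0.0]
ft_force: [-1.9, 0.1, -3.0]
finger_gap: 17.5
grasp_force: 60.0
F [-1.9  0.1 -3. ] M [-0.09  0.45  0.12] Mz@ring 0.05 yaw 18.75 ring [506.09 312.1 ] z 105.2 q6 1.79 t 13.3
```

```bash
python3 -m jog '0.0005 0.0102 0 0 0 -6 0;0.0020 0.0202 0 0 0 -12 0;0.0046 0.0300 0 0 0 -18 0;0.0082 0.0395 0 0 0 -24 0;0.0082 0.0395 0 0 0 -24 0' 60;python3 -c "
from h import *
st()"
```

```text
time: 13.8
tcp_pos: [434.8, 247.0, 105.4]
eef_rot: [-0.0, 0.932, 0.363, 0.0]
ft_force: [-1.2, -0.2, -2.9]
finger_gap: 17.6
grasp_force: 60.0
F [-1.2 -0.2 -2.9] M [-0.12  0.34  0.07] Mz@ring 0.01 yaw 42.55 ring [506.6  312.39] z 105.4 q6 1.30 t 13.8
```

```bash
python3 -c "
from h import *
arc(range(2,19,2))"
python3 -m jog '0.0003 -0.0068 0 0 0 4 0;0.0010 -0.0135 0 0 0 8 0;0.0022 -0.0202 0 0 0 12 0;0.0022 -0.0202 0 0 0 12 0' 60;python3 -c "
from h import *
st()"
```

```text
0.0001 -0.0034 0 0 0 2 0;0.0003 -0.0068 0 0 0 4 0;0.0006 -0.0101 0 0 0 6 0;0.0010 -0.0135 0 0 0 8 0;0.0015 -0.0169 0 0 0 10 0;0.0022 -0.0202 0 0 0 12 0;0.0030 -0.0235 0 0 0 14 0;0.0039 -0.0268 0 0 0 16 0;0.0049 -0.0300 0 0 0 18 0;
time: 14.2
tcp_pos: [421.6, 264.3, 105.2]
eef_rot: [0.0, 0.965, 0.261, -0.0]
ft_force: [-0.8, -2.7, -2.3]
finger_gap: 17.4
grasp_force: 60.0
F [-0.8 -2.7 -2.3] M [-0.77  0.23 -0.31] Mz@ring -0.11 yaw 30.32 ring [505.64 313.03] z 105.2 q6 1.55 t 14.2
```

```bash
python3 -m jog '0.0001 -0.0034 0 0 0 2 0;0.0003 -0.0068 0 0 0 4 0;0.0006 -0.0101 0 0 0 6 0;0.0006 -0.0101 0 0 0 6 0' 60;python3 -c "
from h import *
st()"
```

```text
time: 14.6
tcp_pos: [417.6, 273.0, 105.3]
eef_rot: [-0.0, 0.977, 0.212, 0.0]
ft_force: [-0.2, -0.9, -3.1]
finger_gap: 17.5
grasp_force: 60.0
F [-0.2 -0.9 -3.1] M [-0.28  0.21 -0.09] Mz@ring -0.01 yaw 24.51 ring [506.09 313.  ] z 105.3 q6 1.68 t 14.6
```

```bash
python3 -m jog '0.0001 -0.0034 0 0 0 2 0;0.0003 -0.0068 0 0 0 4 0;0.0006 -0.0101 0 0 0 6 0;0.0006 -0.0101 0 0 0 6 0' 60;python3 -c "
from h import *
st()"
```

```text
time: 15.0
tcp_pos: [413.8, 282.2, 105.2]
eef_rot: [0.0, 0.987, 0.161, -0.0]
ft_force: [-2.0, -2.0, -3.2]
finger_gap: 17.4
grasp_force: 60.0
F [-2.  -2.  -3.2] M [-0.36  0.38 -0.1 ] Mz@ring 0.02 yaw 18.56 ring [506.   312.79] z 105.2 q6 1.80 t 15.0
```

```bash
python3 -m jog '0.0001 -0.0034 0 0 0 2 0;0.0003 -0.0068 0 0 0 4 0;0.0006 -0.0101 0 0 0 6 0;0.0006 -0.0101 0 0 0 6 0' 60;python3 -c "
from h import *
st()"
```

```text
time: 15.4
tcp_pos: [410.8, 291.6, 105.0]
eef_rot: [0.0, 0.994, 0.11, -0.001]
ft_force: [-3.7, -2.2, -2.6]
finger_gap: 17.5
grasp_force: 60.0
F [-3.7 -2.2 -2.6] M [-0.59  0.69 -0.17] Mz@ring -0.04 yaw 12.58 ring [505.68 312.44] z 105.0 q6 1.92 t 15.4
```

```bash
python3 -m jog '0.0001 -0.0034 0 0 0 2 0;0.0003 -0.0068 0 0 0 4 0;0.0006 -0.0101 0 0 0 6 0;0.0006 -0.0101 0 0 0 6 0' 60;python3 -c "
from h import *
st()"
```

```text
time: 15.8
tcp_pos: [409.2, 301.5, 105.0]
eef_rot: [0.0, 0.998, 0.058, -0.001]
ft_force: [-4.3, -4.4, -2.3]
finger_gap: 17.7
grasp_force: 60.0
F [-4.3 -4.4 -2.3] M [-0.7   0.79 -0.06] Mz@ring 0.32 yaw 6.61 ring [505.69 312.35] z 105.0 q6 2.04 t 15.8
```

```bash
python3 -m jog '0.0001 -0.0034 0 0 0 2 0;0.0003 -0.0068 0 0 0 4 0;0.0006 -0.0101 0 0 0 6 0;0.0006 -0.0101 0 0 0 6 0' 60;python3 -c "
from h import *
st()"
```

```text
time: 16.2
tcp_pos: [408.5, 311.6, 104.9]
eef_rot: [0.0, 1.0, 0.005, -0.001]
ft_force: [-3.9, -2.3, -2.2]
finger_gap: 17.6
grasp_force: 60.0
F [-3.9 -2.3 -2.2] M [-0.53  0.98 -0.06] Mz@ring 0.17 yaw 0.62 ring [505.61 312.3 ] z 104.9 q6 2.17 t 16.2
```

```bash
python3 -m jog '0.0001 -0.0034 0 0 0 2 0;0.0003 -0.0068 0 0 0 4 0;0.0003 -0.0068 0 0 0 4 0' 60;python3 -c "
from h import *
st()"
```

```text
time: 16.5
tcp_pos: [408.7, 318.4, 104.9]
eef_rot: [0.0, 1.0, -0.03, -0.001]
ft_force: [-5.1, -2.3, -1.9]
finger_gap: 17.6
grasp_force: 60.0
F [-5.1 -2.3 -1.9] M [-0.46  1.06 -0.05] Mz@ring 0.21 yaw -3.39 ring [505.62 312.33] z 104.9 q6 2.25 t 16.5
```

```bash
python3 -m jog '0.0001 -0.0034 0 0 0 2 0;0.0003 -0.0068 0 0 0 4 0;0.0003 -0.0068 0 0 0 4 0' 60;python3 -c "
from h import *
st()"
```

```text
time: 16.8
tcp_pos: [409.4, 325.2, 104.9]
eef_rot: [0.0, 0.998, -0.064, -0.001]
ft_force: [-6.1, -1.8, -2.6]
finger_gap: 17.2
grasp_force: 60.0
F [-6.1 -1.8 -2.6] M [-0.33  1.23 -0.04] Mz@ring 0.21 yaw -7.39 ring [505.62 312.34] z 104.9 q6 2.33 t 16.8
```

```bash
python3 -m jog '0.0001 -0.0034 0 0 0 2 0;0.0002 -0.0051 0 0 0 3 0;0.0002 -0.0051 0 0 0 3 0' 60;python3 -c "
from h import *
st()"
```

```text
time: 17.1
tcp_pos: [410.1, 330.1, 104.9]
eef_rot: [0.001, 0.996, -0.09, -0.001]
ft_force: [-7.1, -1.1, -2.2]
finger_gap: 17.5
grasp_force: 60.0
F [-7.1 -1.1 -2.2] M [-0.25  1.43  0.01] Mz@ring 0.24 yaw -10.36 ring [505.6  312.31] z 104.9 q6 2.38 t 17.1
```

```bash
python3 -m jog '0.0001 -0.0034 0 0 0 2 0;0.0002 -0.0051 0 0 0 3 0;0.0002 -0.0051 0 0 0 3 0' 60;python3 -c "
from h import *
st()"
```

```text
time: 17.4
tcp_pos: [411.2, 335.1, 104.8]
eef_rot: [0.001, 0.993, -0.116, -0.001]
ft_force: [-6.7, -1.5, -2.3]
finger_gap: 17.3
grasp_force: 60.0
F [-6.7 -1.5 -2.3] M [-0.15  1.52 -0.01] Mz@ring 0.28 yaw -13.37 ring [505.58 312.32] z 104.8 q6 2.44 t 17.4
```

```bash
python3 -m jog '0.0001 -0.0034 0 0 0 2 0;0.0002 -0.0051 0 0 0 3 0;0.0002 -0.0051 0 0 0 3 0' 60;python3 -c "
from h import *
st()"
```

```text
time: 17.7
tcp_pos: [412.5, 340.1, 104.8]
eef_rot: [0.001, 0.99, -0.142, -0.001]
ft_force: [-7.9, -1.1, -2.8]
finger_gap: 17.4
grasp_force: 60.0
F [-7.9 -1.1 -2.8] M [-0.09  1.61 -0.01] Mz@ring 0.32 yaw -16.37 ring [505.59 312.34] z 104.8 q6 2.50 t 17.7
```

```bash
python3 -m jog '0.0001 -0.0034 0 0 0 2 0;0.0002 -0.0051 0 0 0 3 0;0.0002 -0.0051 0 0 0 3 0' 60;python3 -c "
from h import *
st()"
```

```text
time: 18.0
tcp_pos: [414.1, 344.8, 104.8]
eef_rot: [0.001, 0.986, -0.168, -0.001]
ft_force: [-8.7, -0.5, -2.3]
finger_gap: 17.6
grasp_force: 60.0
F [-8.7 -0.5 -2.3] M [-0.08  1.74  0.04] Mz@ring 0.37 yaw -19.37 ring [505.55 312.27] z 104.8 q6 2.56 t 18.0
```

```bash
python3 -m jog '0.0001 -0.0034 0 0 0 2 0;0.0002 -0.0051 0 0 0 3 0;0.0002 -0.0051 0 0 0 3 0' 60;python3 -c "
from h import *
st()"
```

```text
time: 18.3
tcp_pos: [415.8, 349.5, 104.7]
eef_rot: [0.001, 0.981, -0.194, -0.001]
ft_force: [-9.3, -1.7, -2.1]
finger_gap: 17.8
grasp_force: 60.0
F [-9.3 -1.7 -2.1] M [-0.13  1.8   0.1 ] Mz@ring 0.60 yaw -22.36 ring [505.47 312.19] z 104.7 q6 2.62 t 18.3
```

```bash
python3 -m jog '0 -0.0017 0 0 0 1 0;0 -0.0017 0 0 0 1 0' 60;python3 -c "
from h import *
st()"
```

```text
time: 18.5
tcp_pos: [416.4, 351.0, 104.7]
eef_rot: [0.001, 0.979, -0.202, -0.001]
ft_force: [-8.8, -0.7, -2.3]
finger_gap: 17.7
grasp_force: 60.0
F [-8.8 -0.7 -2.3] M [-0.16  1.89  0.11] Mz@ring 0.52 yaw -23.35 ring [505.44 312.15] z 104.7 q6 2.63 t 18.5
```

```bash
python3 -m jog '0 -0.0017 0 0 0 1 0;0 -0.0017 0 0 0 1 0' 60;python3 -c "
from h import *
st()"
```

```text
time: 18.7
tcp_pos: [417.1, 352.5, 104.7]
eef_rot: [0.001, 0.978, -0.211, -0.001]
ft_force: [-9.3, -1.0, -1.1]
finger_gap: 17.6
grasp_force: 60.0
F [-9.3 -1.  -1.1] M [-0.17  1.9   0.13] Mz@ring 0.60 yaw -24.35 ring [505.42 312.13] z 104.7 q6 2.65 t 18.7
```

```bash
python3 -m jog '0 -0.0017 0 0 0 1 0;0.0001 -0.0034 0 0 0 2 0;0.0001 -0.0034 0 0 0 2 0' 60;python3 -c "
from h import *
st()"
```

```text
time: 19.0
tcp_pos: [418.5, 355.5, 104.6]
eef_rot: [0.001, 0.974, -0.228, -0.001]
ft_force: [-9.6, -1.9, -1.0]
finger_gap: 17.6
grasp_force: 60.0
F [-9.6 -1.9 -1. ] M [-0.2   1.91  0.16] Mz@ring 0.74 yaw -26.35 ring [505.36 312.09] z 104.6 q6 2.69 t 19.0
```

```bash
python3 -m jog '0 -0.0017 0 0 0 1 0;0.0001 -0.0034 0 0 0 2 0;0.0001 -0.0034 0 0 0 2 0' 60;python3 -c "
from h import *
st()"
```

```text
time: 19.3
tcp_pos: [420.8, 358.9, 104.9]
eef_rot: [0.0, 0.97, -0.245, -0.001]
ft_force: [-1.5, 1.0, -2.5]
finger_gap: 17.4
grasp_force: 60.0
F [-1.5  1.  -2.5] M [0.29 0.53 0.01] Mz@ring -0.01 yaw -28.35 ring [506.11 312.46] z 104.9 q6 2.73 t 19.3
```

```bash
python3 -m jog '0 -0.0017 0 0 0 1 0;0.0001 -0.0034 0 0 0 2 0;0.0001 -0.0034 0 0 0 2 0' 60;python3 -c "
from h import *
st()"
```

```text
time: 19.6
tcp_pos: [422.9, 362.2, 105.1]
eef_rot: [0.0, 0.965, -0.263, -0.0]
ft_force: [-6.5, 1.6, -3.0]
finger_gap: 17.5
grasp_force: 60.0
F [-6.5  1.6 -3. ] M [ 0.25  1.32 -0.22] Mz@ring -0.03 yaw -30.49 ring [506.35 312.67] z 105.1 q6 2.77 t 19.6
```

```bash
python3 -m jog '0 -0.0017 0 0 0 1 0;0.0001 -0.0034 0 0 0 2 0;0.0001 -0.0034 0 0 0 2 0' 60;python3 - <<'E'
from h import *
import pickle
st()
c=cam('wrist'); s=state();pickle.dump((c,s),open('w6.pkl','wb')); save(c,'w6.png',(150,0,350,200),3)
E
```

```text
time: 19.9
tcp_pos: [424.5, 365.1, 105.1]
eef_rot: [0.0, 0.96, -0.28, -0.001]
ft_force: [-8.2, 1.4, -2.3]
finger_gap: 17.8
grasp_force: 60.0
F [-8.2  1.4 -2.3] M [ 0.37  1.56 -0.26] Mz@ring 0.05 yaw -32.50 ring [506.2  312.64] z 105.1 q6 2.81 t 19.9
```

View pics/w6.png

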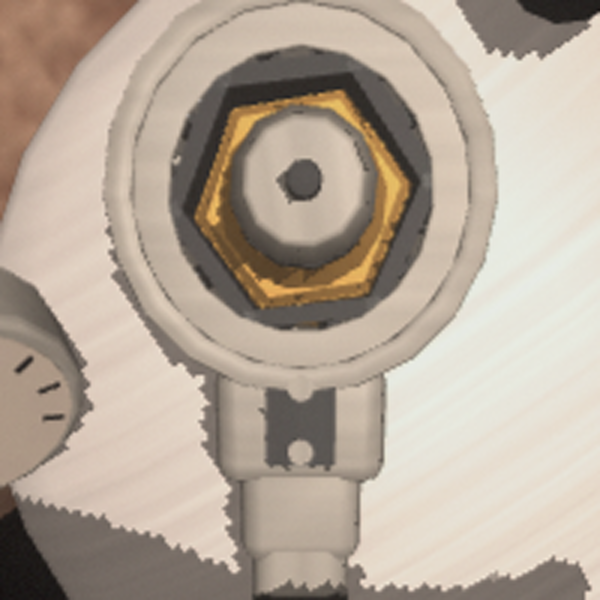

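The crop shows the ring still seated round the hexagon, with hexagon corners at about (340,92), (412,185), (372,297), (262,307), (195,213) and (232,105), and the stem at (302,178). The gauge at left is clear.

```bash
python3 - <<'E'
from h import *
import pickle
c,s=pickle.load(open('w6.pkl','rb'))
w=lambda x,y,z:onz(c,(150+(x-1)/3,(y-1)/3),z)[:2]
P=[w(*p,112.5) for p in[(340,92),(412,185),(372,297),(262,307),(195,213),(232,105)]]
A=lambda a,b:np.degrees(np.arctan2(*(b-a)[::-1]))
f=lambda a:(a+30)%60-30
print([round(f(A(P[i],P[(i+1)%6])),1) for i in range(6)],[round(f(A(P[i],P[i+3])),1) for i in range(3)],np.mean(P,0),[round(float(np.hypot(*(P[i]-P[i+3]))),1) for i in range(3)])
S=[w(*p,117) for p in [(352,72),(417,185),(187,213),(228,98)]]
print('socket edges',f(A(S[0],S[1])),f(A(S[2],S[3])),f(A(S[3],S[0])),'yaw',yaw(),'stem',w(302,178,141))
E
```

```text
[np.float64(8.5), np.float64(8.1), np.float64(2.4), np.float64(3.6), np.float64(5.6), np.float64(3.7)] [np.float64(6.1), np.float64(4.3), np.float64(5.6)] [505.62620311 312.88645992] [36.2, 36.8, 38.3]
socket edges 0.8062920061547345 4.7855019110188834 8.139111762315736 yaw -32.46564109269881 stem [505.92994632 312.87077687]
```

```bash
python3 -m jog '0 -0.0017 0 0 0 1 0;0.0001 -0.0034 0 0 0 2 0;0.0001 -0.0034 0 0 0 2 0' 60;python3 -c "
from h import *
st()"
```

```text
time: 20.25
tcp_pos: [426.2, 367.9, 105.0]
eef_rot: [0.0, 0.955, -0.297, -0.001]
ft_force: [-9.3, 1.4, -2.8]
finger_gap: 17.5
grasp_force: 60.0
F [-9.3  1.4 -2.8] M [ 0.55  1.82 -0.31] Mz@ring 0.09 yaw -34.50 ring [505.98 312.6 ] z 105.0 q6 2.84 t 20.25
```

```bash
python3 -m jog '0 -0.0017 0 0 0 1 0;0.0001 -0.0034 0 0 0 2 0;0.0001 -0.0034 0 0 0 2 0' 60;python3 -c "
from h import *
st()"
```

```text
time: 20.55
tcp_pos: [428.0, 370.7, 104.9]
eef_rot: [0.0, 0.95, -0.313, -0.001]
ft_force: [-10.5, 3.4, -2.9]
finger_gap: 17.2
grasp_force: 60.0
F [-10.5   3.4  -2.9] M [ 0.71  2.11 -0.29] Mz@ring 0.06 yaw -36.51 ring [505.83 312.62] z 104.9 q6 2.88 t 20.55
```

```bash
python3 -m jog '-0.0009 0.0107 0 0 0 -6 0;0.0006 0.0207 0 0 0 -12 0;0.0032 0.0305 0 0 0 -18 0;0.0068 0.0400 0 0 0 -24 0;0.0114 0.0491 0 0 0 -30 0;0.0169 0.0576 0 0 0 -36 0;0.0233 0.0656 0 0 0 -42 0;0.0305 0.0728 0 0 0 -48 0;0.0383 0.0792 0 0 0 -54 0;0.0383 0.0792 0 0 0 -54 0' 60;python3 -c "
from h import *
st()"
```

```text
time: 21.55
tcp_pos: [413.3, 283.6, 105.5]
eef_rot: [-0.0, 0.988, 0.153, 0.001]
ft_force: [0.3, -0.2, -2.6]
finger_gap: 17.3
grasp_force: 60.0
F [ 0.3 -0.2 -2.6] M [-0.01  0.15  0.02] Mz@ring 0.05 yaw 17.63 ring [505.93 312.64] z 105.5 q6 1.82 t 21.55
```

```bash
python3 -m jog '0.0001 -0.0034 0 0 0 2 0;0.0003 -0.0068 0 0 0 4 0;0.0006 -0.0101 0 0 0 6 0;0.0010 -0.0135 0 0 0 8 0;0.0010 -0.0135 0 0 0 8 0' 60;python3 -c "
from h import *
st()"
```

```text
time: 22.05
tcp_pos: [409.6, 297.6, 105.3]
eef_rot: [0.0, 0.997, 0.082, 0.0]
ft_force: [0.0, -6.2, -2.2]
finger_gap: 17.5
grasp_force: 60.1
F [ 0.  -6.2 -2.2] M [-1.15 -0.06 -0.49] Mz@ring 0.10 yaw 9.37 ring [505.42 313.07] z 105.3 q6 1.99 t 22.05
```

```bash
python3 -m jog '0.0001 -0.0034 0 0 0 2 0;0.0003 -0.0068 0 0 0 4 0;0.0003 -0.0068 0 0 0 4 0' 60;python3 -c "
from h import *
st()"
```

```text
time: 22.35
tcp_pos: [408.7, 304.1, 105.2]
eef_rot: [0.0, 0.999, 0.047, 0.0]
ft_force: [1.3, -7.9, -2.0]
finger_gap: 17.5
grasp_force: 60.0
F [ 1.3 -7.9 -2. ] M [-1.36 -0.04 -0.45] Mz@ring 0.33 yaw 5.40 ring [505.42 312.92] z 105.2 q6 2.07 t 22.35
```

```bash
python3 -m jog '0.0001 -0.0034 0 0 0 2 0;0.0003 -0.0068 0 0 0 4 0;0.0003 -0.0068 0 0 0 4 0' 60;python3 -c "
from h import *
st()"
```

```text
time: 22.65
tcp_pos: [408.3, 310.8, 105.2]
eef_rot: [0.0, 1.0, 0.012, -0.0]
ft_force: [1.5, -8.4, -1.7]
finger_gap: 17.5
grasp_force: 60.0
F [ 1.5 -8.4 -1.7] M [-1.55 -0.16 -0.38] Mz@ring 0.44 yaw 1.42 ring [505.41 312.82] z 105.2 q6 2.15 t 22.65
```

```bash
python3 -m jog '0.0001 -0.0034 0 0 0 2 0;0.0003 -0.0068 0 0 0 4 0;0.0003 -0.0068 0 0 0 4 0' 60;python3 -c "
from h import *
st()"
```

```text
time: 22.95
tcp_pos: [408.4, 317.4, 105.1]
eef_rot: [0.001, 1.0, -0.022, -0.0]
ft_force: [1.4, -9.6, -1.7]
finger_gap: 17.6
grasp_force: 60.0
F [ 1.4 -9.6 -1.7] M [-1.84 -0.17 -0.3 ] Mz@ring 0.62 yaw -2.57 ring [505.39 312.69] z 105.1 q6 2.23 t 22.95
```

```bash
cat >> h.py <<'E'
def hexang(c):
    im=cv2.cvtColor(c['pixels'],cv2.COLOR_RGB2HSV).astype(int)
    m=((im[...,0]>10)&(im[...,0]<32)&(im[...,1]>110)).astype(np.uint8)
    m[:20]=0;m[115:]=0;m[:,:205]=0;m[:,300:]=0
    n,l,stt,_=cv2.connectedComponentsWithStats(m,connectivity=8);m=(l==1+np.argmax(stt[1:,4])).astype(np.uint8)
    ct=max(cv2.findContours(m,cv2.RETR_EXTERNAL,cv2.CHAIN_APPROX_NONE)[0],key=len)
    hull=cv2.convexHull(ct)[:,0]; W=np.array([onz(c,p,112.5)[:2] for p in hull]); E=np.roll(W,-1,0)-W
    L=np.hypot(*E.T); an=np.arctan2(E[:,1],E[:,0]); z=np.sum(L*np.exp(6j*an))
    print('hex ang mod60 %.1f'%(np.degrees(np.angle(z))/6),'quality %.2f'%(abs(z)/L.sum()),'ctr',W.mean(0).round(1),'area px',m.sum())
E
python3 - <<'E'
from h import *
import pickle
hexang(pickle.load(open('w6.pkl','rb'))[0])
c=cam('wrist');pickle.dump((c,state()),open('w7.pkl','wb'));hexang(c);save(c,'w7.png',(200,10,310,120),5);st()
E
```

```text
hex ang mod60 5.4 quality 0.84 ctr [504.8 312.4] area px 1670
hex ang mod60 -1.2 quality 0.65 ctr [507.2 312.5] area px 1757
F [ 1.5 -8.9 -1.9] M [-1.74 -0.14 -0.27] Mz@ring 0.58 yaw -2.52 ring [505.37 312.64] z 105.1 q6 2.23 t 23.0
```

```bash
python3 -m jog '0.0001 -0.0034 0 0 0 2 0;0.0003 -0.0068 0 0 0 4 0;0.0003 -0.0068 0 0 0 4 0' 60;python3 -c "
from h import *
st();c=cam('wrist');hexang(c)"
```

```text
time: 23.3
tcp_pos: [409.3, 324.9, 105.3]
eef_rot: [-0.0, 0.998, -0.057, 0.0]
ft_force: [0.1, -1.7, -2.9]
finger_gap: 17.6
grasp_force: 60.0
F [ 0.1 -1.7 -2.9] M [-0.46  0.21 -0.25] Mz@ring -0.09 yaw -6.56 ring [505.71 313.41] z 105.3 q6 2.31 t 23.3
hex ang mod60 5.6 quality 0.92 ctr [505.5 313.7] area px 1722
```

```bash
python3 -m jog '0.0001 -0.0034 0 0 0 2 0;0.0003 -0.0068 0 0 0 4 0;0.0003 -0.0068 0 0 0 4 0' 60;python3 -c "
from h import *
st();c=cam('wrist');hexang(c)"
```

```text
time: 23.65
tcp_pos: [410.0, 331.3, 105.2]
eef_rot: [0.0, 0.996, -0.091, -0.0]
ft_force: [-0.1, -4.5, -2.5]
finger_gap: 17.7
grasp_force: 60.0
F [-0.1 -4.5 -2.5] M [-0.82  0.11 -0.36] Mz@ring 0.07 yaw -10.50 ring [505.43 313.26] z 105.2 q6 2.39 t 23.65
hex ang mod60 5.0 quality 0.86 ctr [505.3 313.2] area px 1736
```

```bash
python3 -m jog '0.0003 0.0068 0 0 0 -4 0;0.0010 0.0135 0 0 0 -8 0;0.0010 0.0135 0 0 0 -8 0' 60;python3 -c "
from h import *
st();hexang(cam('wrist'))"
```

```text
time: 24.0
tcp_pos: [408.6, 317.4, 105.3]
eef_rot: [-0.0, 1.0, -0.021, 0.0]
ft_force: [0.3, 0.3, -3.7]
finger_gap: 17.8
grasp_force: 60.0
F [ 0.3  0.3 -3.7] M [ 0.04  0.23 -0.02] Mz@ring -0.05 yaw -2.36 ring [505.58 313.02] z 105.3 q6 2.23 t 24.0
hex ang mod60 6.7 quality 0.91 ctr [505.4 313.4] area px 1743
```

Force-free and the hexagon hasn't moved, so the valve is home. I'll lift off now.

```bash
python3 -m jog '0 0 -0.003 0 0 0 0;0 0 -0.006 0 0 0 0;0 0 -0.012 0 0 0 0;0 0 -0.02 0 0 0 0;0 0 -0.03 0 0 0 0;0 0 -0.045 0 0 0 0;0 0 -0.065 0 0 0 0;0 0 -0.075 0 0 0 0;0 0 -0.075 0 0 0 0' 60;python3 -c "
from h import *
st();hexang(cam('wrist'))
to((440,200,182),35);to((475,60,182),60);to((462,-90,182),69)"
```

```text
time: 24.95
tcp_pos: [409.3, 318.3, 182.0]
eef_rot: [-0.001, 1.0, -0.022, 0.001]
ft_force: [1.1, 0.2, -3.3]
finger_gap: 17.3
grasp_force: 60.0
F [ 1.1  0.2 -3.3] M [0.04 0.16 0.04] Mz@ring 0.02 yaw -2.48 ring [506.33 313.78] z 182.0 q6 2.23 t 24.95
hex ang mod60 6.2 quality 0.32 ctr [507.8 313.3] area px 1089
to [ 0.0362  0.1165 -0.0012] [-3.000e-02 -8.000e-02 -3.748e+01]
to [ 0.0773  0.2549 -0.0013] [-1.000e-02 -9.000e-02 -6.248e+01]
to [ 0.0708  0.4053 -0.0015] [-1.000e-02 -9.000e-02 -7.148e+01]
```

```bash
python3 -m jog '0.008 0.025 0 0 0 -8 0;0.018 0.06 0 0 0 -16 0;0.028 0.09 0 0 0 -24 0;0.038 0.125 0 0 0 -32 0;0.048 0.16 0 0 0 -40 0;0.06 0.2 0 0 0 -48 0;0.07 0.235 0 0 0 -56 0;0.077 0.275 0 0 0 -63 0;0.075 0.32 0 0 0 -68 0;0.073 0.365 0 0 0 -71 0' 60;python3 -m jog '-0.002 0.035 0 0 0 0 0;-0.002 0.04 0 0 0 0 0;-0.002 0.04 0 0 0 0 0' 60;python3 -c "
from h import *
st();print(state()['tcp_pos']);to((459,-108,50),69.5)"
```

```text
time: 26.0
tcp_pos: [465.0, -51.7, 179.4]
eef_rot: [-0.0, 0.825, 0.565, -0.0]
ft_force: [1.0, 0.2, -2.4]
finger_gap: 17.6
grasp_force: 60.0
time: 26.3
tcp_pos: [501.6, -67.3, 178.9]
eef_rot: [-0.001, 0.827, 0.562, -0.001]
ft_force: [-0.9, -0.2, -3.1]
finger_gap: 17.5
grasp_force: 60.0
F [-0.9 -0.2 -3.1] M [-0.17  0.04 -0.02] Mz@ring -0.09 yaw 68.44 ring [537.62  22.89] z 178.9 q6 0.20 t 26.3
[501.59576948 -67.28469023 178.86936452]
to [-0.0534 -0.0243  0.129 ] [-0.16  0.05 -1.06]
```

```bash
python3 -m jog '-0.025 -0.012 0.02 0 0 -1 0;-0.053 -0.024 0.04 0 0 -1 0;-0.053 -0.024 0.08 0 0 -1 0;-0.053 -0.024 0.12 0 0 -1 0;-0.053 -0.024 0.129 0 0 -1 0;-0.053 -0.024 0.129 0 0 -1 0;-0.053 -0.024 0.129 0 0 -1 0' 60;python3 -c "
from h import *
st();print(state()['tcp_pos']);to((459,-108,5),69.5)"
```

```text
time: 27.0
tcp_pos: [461.3, -107.1, 52.3]
eef_rot: [0.0, 0.821, 0.57, 0.0]
ft_force: [-0.3, -0.3, -2.6]
finger_gap: 17.4
grasp_force: 60.0
F [-0.3 -0.3 -2.6] M [-0.19  0.01 -0.07] Mz@ring -0.08 yaw 69.54 ring [495.53 -16.26] z 52.3 q6 0.08 t 27.0
[ 461.25853403 -107.10783329   52.287413  ]
to [-0.0016 -0.0018  0.0473] [ 0.05 -0.    0.04]
```

```bash
python3 -m jog '0 0 0.015 0 0 0 0;0 0 0.03 0 0 0 0;0 0 0.04 0 0 0 0;0 0 0.044 0 0 0 0;0 0 0.0455 0 0 0 0;0 0 0.0455 0 0 0 0' 60;python3 -c "
from h import *
st()"
```

```text
time: 27.6
tcp_pos: [460.9, -107.2, 6.2]
eef_rot: [0.0, 0.822, 0.57, 0.0]
ft_force: [-0.6, 0.5, -2.7]
finger_gap: 17.9
grasp_force: 60.0
F [-0.6  0.5 -2.7] M [-0.18 -0.01  0.  ] Mz@ring -0.07 yaw 69.53 ring [495.15 -16.33] z 6.2 q6 0.08 t 27.6
```

```bash
python3 -m jog '0 0 0.001 0 0 0 0;0 0 0.002 0 0 0 0;0 0 0.003 0 0 0 0;0 0 0.003 0 0 0 0' 60;python3 -c "
from h import *
st()"
```

```text
time: 28.0
tcp_pos: [460.6, -107.2, 3.0]
eef_rot: [0.0, 0.822, 0.57, 0.0]
ft_force: [-0.8, 0.1, 3.8]
finger_gap: 17.1
grasp_force: 60.0
F [-0.8  0.1  3.8] M [-0.    0.21  0.  ] Mz@ring -0.07 yaw 69.52 ring [494.94 -16.33] z 3.0 q6 0.08 t 28.0
```

On the worktop (about 6 N). I'll open, then lift clear.

```bash
python3 -m jog '0 0 0 0 0 0 0.3;0 0 0 0 0 0 0.5;0 0 0 0 0 0 0.6;0 0 0 0 0 0 0.6' 10;python3 -m jog '0 0 -0.02 0 0 0 0.6;0 0 -0.06 0 0 0 0.6;0 0 -0.1 0 0 0 0.6;0 0 -0.14 0 0 0 0.6;0 0 -0.18 0 0 0 0.6;0 0 -0.18 0 0 0 0.6'
python3 - <<'E'
from h import *
st()
c=cam('wrist')
save(c,'w8.png',s=1.4)
E
```

```text
time: 28.4
tcp_pos: [460.5, -107.1, 2.8]
eef_rot: [0.0, 0.822, 0.57, 0.0]
ft_force: [-0.3, 0.2, 0.0]
finger_gap: 46.8
grasp_force: 0.0
time: 29.0
tcp_pos: [463.1, -107.8, 187.7]
eef_rot: [0.003, 0.822, 0.57, 0.002]
ft_force: [0.2, 0.6, -1.4]
finger_gap: 54.7
grasp_force: 0.0
F [ 0.2  0.6 -1.4] M [-0.02 -0.08 -0.  ] Mz@ring -0.00 yaw 69.52 ring [497.38 -16.98] z 187.7 q6 0.08 t 29.0
```

```bash
python3 -m jog '0 -0.05 0 0 0 8 1;0.02 -0.1 0 0 0 16 1;0.05 -0.15 -0.02 0 0 24 1;0.09 -0.19 -0.03 0 0 32 1;0.14 -0.2 -0.04 0 0 40 1;0.19 -0.2 -0.04 0 0 48 1;0.23 -0.2 -0.04 0 0 55 1;0.27 -0.2 -0.04 0 0 60 1'
python3 - <<'E'
from h import *
st();to((410,300,230),0)
E
```

```text
time: 29.85
tcp_pos: [353.8, 170.0, 220.6]
eef_rot: [0.0, 0.995, 0.101, -0.0]
ft_force: [1.3, -0.6, 0.5]
finger_gap: 91.5
grasp_force: 0.0
F [ 1.3 -0.6  0.5] M [-0.03 -0.02 -0.04] Mz@ring 0.04 yaw 11.62 ring [448.97 189.19] z 220.6 q6 1.76 t 29.85
to [ 0.0812 -0.116  -0.0095] [ 0.02  0.05 11.62]
```

Near the inner reach limit, but fine. I'll move over the valve for a final check of the hexagon.

```bash
python3 -m jog '0.05 -0.02 -0.01 0 0 4 1;0.08 -0.05 -0.01 0 0 8 1;0.081 -0.09 -0.01 0 0 11.6 1;0.081 -0.116 -0.01 0 0 11.6 1;0.081 -0.116 -0.01 0 0 11.6 1;0.081 -0.116 -0.01 0 0 11.6 1'
python3 - <<'E'
from h import *
c=cam('wrist')
u=proj(c,(506,313,113))[0].astype(int);print(u,state()['tcp_pos'])
import pickle;pickle.dump(c,open('w9.pkl','wb'))
a=cv2.cvtColor(c['pixels'],cv2.COLOR_RGB2BGR)[u[1]-32:u[1]+33,u[0]-32:u[0]+33];a=cv2.resize(a,(400,400),interpolation=cv2.INTER_CUBIC)
b=cv2.resize(cv2.imread('pics/w8.png'),(400,300));b=cv2.copyMakeBorder(b,0,100,0,0,cv2.BORDER_CONSTANT)
cv2.imwrite('pics/fin.png',np.hstack([a,b]));print('crop origin',u-32,'scale',400/65)
E
```

```text
time: 30.45
tcp_pos: [409.1, 298.4, 230.0]
eef_rot: [0.001, 1.0, 0.003, -0.001]
ft_force: [0.2, -0.7, 0.3]
finger_gap: 91.0
grasp_force: 0.0
[234  80] [409.33395249 297.94084312 230.33712317]
crop origin [202  48] scale 6.153846153846154
```

View pics/fin.png

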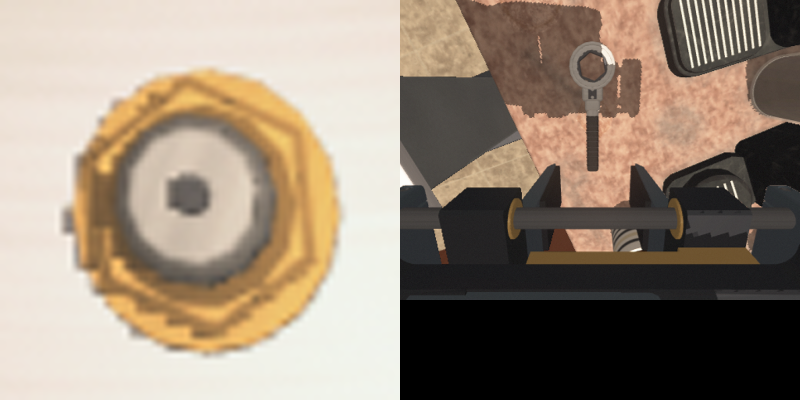

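The left half shows the hexagon with corners at about (188,85), (300,140), (310,262) and (208,328). The right half shows the wrench lying flat on the open worktop.

```bash
python3 - <<'E'
from h import *
import pickle
c=pickle.load(open('w9.pkl','rb'));k=400/65
w=lambda x,y:onz(c,(202+x/k-.4,48+y/k-.4),112.5)[:2]
P=[w(*p) for p in[(188,85),(300,140),(310,262),(208,328)]]
f=lambda v:(np.degrees(np.arctan2(v[1],v[0]))+30)%60-30
print([f(P[i+1]-P[i]) for i in range(3)],f(P[3]-P[0]))
E
```

```text
[np.float64(5.7113221403428724), np.float64(5.371547615874135), np.float64(1.9272632532353953)] 4.446265062883498
```

```bash
python3 -c "
from h import *
print(manip.sign_off())"
```

```text
the job is handed in; nothing more can be done
None
```

The job is handed in at about 30 s: the valve came up against its stop, judged by feel and by the hexagon's angle in the pictures. The wrench lies flat on the open worktop well clear of the cooker, and I kept clear of the gauge, mug, tin and salt shaker.

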